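# Roll a collared roller shaft flat-up in the vee stand

## Robot

A 7-joint arm with a two-finger parallel gripper is mounted at the origin on the work surface. World frame = base frame: x ahead of the robot, y to its left, z up, the work surface at z = 0. Lengths are in m, angles in degrees, forces in N, time in s.
With the tool pointing down it reaches from about 0.425 to 0.825 m from the base axis. Payload 3.6 kg.
Tool frame: the origin (TCP) lies midway between the tips of the shut fingers; the grasp point (between the pads) lies 19 mm behind it; z points along the fingers, y is the line along which they close (so a half turn about z gives the same grasp; the last joint's range is limited). The gripper opens to 93 mm and grips with 3 to 60 N. Pads are 15 mm wide; open, the fingers measure 128 mm over their backs; the gripper's body (75 mm by 188 mm) begins 65 mm behind the grasp point.
Start: joints at [71.419, 35.231, -0.722, 81.555, 0.464, 63.22, -2.315], TCP at [0.191, -0.621, 0.219] pointing down, gripper open.
Joint ranges: [-178.69, 178.69], [-17.37, 117.87], [-77.05, 75.6], [15.02, 138.74], [-78.02, 258.01], [0.78, 113.62], [-162.83, 162.83]. Speed limits (degrees/s): [159.86, 159.86, 180, 180, 180, 180, 180].

## Interface

Orientations are given as [roll, pitch, yaw] about the fixed x, y, z axes, in that order (R = Rz(yaw) Ry(pitch) Rx(roll)).
In Python, from rig import manip gives the robot as it stands.
- The arm moves only by the tool arm_command, never from a script. Its argument "motion" is a list of rows, each a list of 5 numbers: the shift along the tool's x, y, z in cm, then the turn about the tool's z in degrees, then the finger opening in cm, from 0 to 9.3. In form: [[tx, ty, tz, spin, claw], ...]. A call has 1 to 8 rows; each row is the pose to reach, as a shift and turn from the pose commanded when the call began, along the tool's axes at that moment; what a row does not reach only later rows make up. A row lasts 1/10 s, in which the tool goes at most 50 mm and 8.59 degrees, less where a joint would pass 70% of its speed; a pose out of reach is approached as far as the arm can. A call with a gripper value outside its range is refused whole. The fingers move at their own pace and stop on an object; "newtons" is the grip in N (left out, the last holds). Time passes only in rows, so rows that repeat a pose let the fingers close. It gives the time, the measured TCP pose, the force, the opening and the grip force at its end, in the units of the state.
- manip.get_state(): the state, without advancing time (a new reading comes with each control period).
- manip.capture(name): name is "scene" or "side" or "wrist"; returns a dict with "image" (420x560x3 uint8, blue, green, red), "z_map" (420x560 float32, m along the optical axis (not along the pixel's ray), 0 where there is no reading), "fx", "fy", "cx", "cy" (pixels), "R" (3x3) and "t" (3): a world point X has camera coordinates R X + t. Camera axes: x right, y down, z forward; pixel columns grow to the right and rows downward; lengths in m; the calibration is good to about 2 mm. A picture is of the moment at which its call begins.
- manip.close_job(): hands the job in; it is judged then, once.
The state is a dict: "t": time; "joint_pos": joint angles; "joint_vel": joint speeds; "joint_torque": joint torques, N m; "tcp_pos": TCP position; "tool_rot": TCP orientation; "contact_force": force on the tool from outside, world axes, zero at the start; "torque": the same for the moment, N m; "finger_gap": opening from 0.0 (shut) to 1.0 (fully open); "grip_force": force on a finger pad.
Only numpy, scipy, OpenCV 4.12 (cv2) and the standard library are available. Lean on these libraries where they do the work, as an engineer would, in place of code of your own. Each camera call takes 0.05 s, during which the arm holds its last target. There are 200 camera calls.

## Task

Take the roller shaft with the flatted collar out of the grey cradle rack and lay it in the steel vee stand, centred over both vees with the collar hanging clear outside them, either way round, and let go. Then, taking hold of it afresh, roll it in the vees until the collar's flat faces straight up, ready for its set-screw, and leave it resting there. Leave the plain bar, the filament spool and the screwdriver where they are.

Things in the scene. Friction and masses are not known exactly. Their poses are not given: they have to be found in the camera images.
- shaft_mid (a point): Grasp centre of the roller shaft, on its axis, close to its balance point. Bare aluminium bar, 30 mm diameter, with a thicker flatted collar on one end; 172 mm long in all, about 0.35 kg. Its y axis runs along the shaft: collar from y = -88 to -56 mm, plain round bar from -56 to +84 mm. It lies level, at first in one of the rack's two berths.
- flat_mid (a point): Centre of the flat on the shaft's aluminium end collar (40 mm diameter, y = -88 to -56 mm on the shaft, so tight that it turns only with the shaft). The flat, 37 mm wide with a dark screw hole, lies 8 mm from the axis. y: the shaft's y; z: the flat's outward normal, straight up when it faces up. At the start it is turned 75 to 130 degrees from up, about +y.
- vee_mid (a point): Mid-point of the fixed steel vee stand, where the seated shaft's centre belongs: 100 mm above the table, half-way between the vees. y: along the vees' axis; z: up. Base plate 90 x 130 mm, 12 mm thick. Two upright 90-degree vees 12 mm thick, at y = -40 and +40 mm; between them it is open down to the plate. Prongs end 3 mm below the shaft's axis and reach 25 mm to either side.
- rack: Fixed grey cradle rack, base plate 170 x 115 mm, 10 mm thick; origin under its centre, on the table, z up. Two berths along its y axis, at x = -45 and +45 mm, each of two shallow saddles (12 mm thick, at y = -40 and +40 mm, sides sloping 30 degrees) that hold a 30 mm bar with its axis 45 mm above the table; open down to the plate between the saddles.
- bar_mid (a point): Centre of the plain aluminium bar, 30 mm diameter, 170 mm long, without collar, lying in the other berth of the rack along its own y axis. To be left alone.
- spool_mid (a point): Centre of a small filament spool lying flat on the table, 100 mm diameter, 50 mm high. To be left alone.
- driver_grip (a point): Handle of a screwdriver 180 mm long lying on the table. To be left alone.

How it is judged:
By the outcome, as a careful person would: the job done as asked, in the order asked, and still so for the second after the job is handed in, with the robot touching nothing.
It also fails if it takes over 72 s, if anything falls off the work surface, if the arm or the gripper's body presses on something with over 40 N, if the wrist force passes 120 N, or if a joint passes its speed limit or range.

## Working session

There is one attempt and no reset: what is moved stays moved. The work goes in short steps, Python scripts to look and compute and a tool call to move; the robot and the scene stay as the last step left them, time stands still between calls to the robot, and variables do not carry over. Pictures are saved under pics/ and viewed, at most 10 in all, crops included, and the job is handed in when it is done.

Besides the shell and the picture viewer there is one more tool, called by a JSON object that holds its "method" and its "body", one argument or row to a line. arm_command: Moves the arm, as the interface text tells. Its arguments: {"type":"object","properties":{"motion":{"type":"array","items":{"type":"array","items":{"type":"number"}}},"newtons":{"type":"number"}},"required":["motion"]}

```bash
ls; mkdir -p pics
python3 - <<'E'
from rig import manip
import cv2,pickle,numpy as np
s=manip.get_state();print({k:np.round(v,3).tolist() for k,v in s.items()})
d={n:manip.capture(n) for n in("scene","side")}
pickle.dump(d,open('c0.pkl','wb'))
for n in d:cv2.imwrite(f'pics/{n}0.png',d[n]['image']);print(n,d[n]['R'],d[n]['t'],d[n]['fx'])
E
```

```text
pics
{'t': 0.0, 'joint_pos': [71.42, 35.289, -0.721, 81.637, 0.465, 63.221, -2.315], 'joint_vel': [-0.016, -0.048, -0.008, -0.053, -0.051, -0.044, 0.118], 'joint_torque': [0.0, -45.894, 0.209, -16.574, -0.061, 0.021, 0.0], 'tcp_pos': [0.19, -0.621, 0.218], 'tool_rot': [-179.855, 0.004, 17.065], 'contact_force': [-1.173, 0.739, -0.142], 'torque': [0.012, 0.035, 0.053], 'grip_force': 0.0, 'finger_gap': 0.999}
scene [[-0.76874078  0.63947563  0.01041772]
 [ 0.46571759  0.57087442 -0.67617271]
 [-0.43834318 -0.51494982 -0.73666949]] [ 0.45389355 -0.20886566  0.99411708] 386.29549858629485
side [[-0.99214448 -0.12388321 -0.01738617]
 [-0.06205735  0.60807396 -0.79145117]
 [ 0.10861959 -0.78415497 -0.61098508]] [0.57227202 0.11333815 1.09393403] 540.2214618919064
```

View pics/scene0.png

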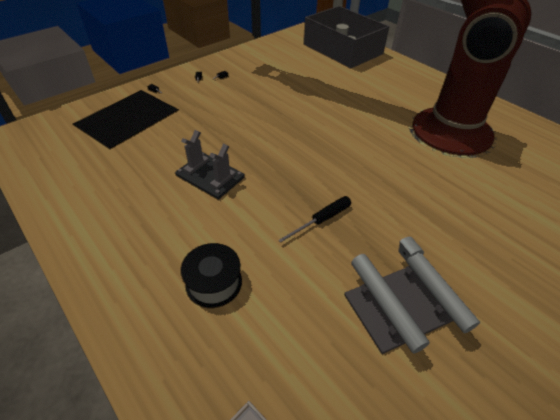

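View pics/side0.png

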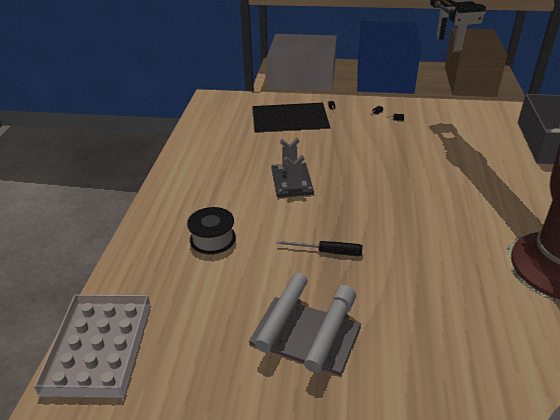

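The scene view shows the collared shaft from collar (408,248) to end (472,325), with the plain bar beside it (360,262)–(422,345). The vee stand is at (210,170), the spool at (212,272) and the driver at (318,218). In the side view the collar is at (345,295) and the vees at (292,165).

```bash
cat > h.py <<'E'
import numpy as np,cv2,pickle
def cloud(c):
    z=c['z_map'];v,u=np.indices(z.shape)
    P=np.stack([(u-c['cx'])/c['fx']*z,(v-c['cy'])/c['fy']*z,z],-1)
    X=(P-c['t'])@c['R'];X[z==0]=np.nan;return X
def proj(c,X):
    p=np.atleast_2d(X)@c['R'].T+c['t'];return np.c_[p[:,0]/p[:,2]*c['fx']+c['cx'],p[:,1]/p[:,2]*c['fy']+c['cy']]
E
python3 - <<'E'
from h import *
d=pickle.load(open('c0.pkl','rb'))
np.set_printoptions(precision=4,suppress=True)
for n,box,vb in(('scene',(340,230,490,360),(165,120,255,205)),('side',(245,265,370,380),(260,130,325,205))):
    X=cloud(d[n]);
    for nm,b,lo in(('rack',box,.03),('vee',vb,.03),('veeplate',vb,.006),('rackplate',box,.006)):
        Q=X[b[1]:b[3],b[0]:b[2]].reshape(-1,3);Q=Q[(Q[:,2]>lo)]
        if 'plate' in nm: Q=Q[Q[:,2]<.018]
        r=cv2.minAreaRect((Q[:,:2]*1000).astype(np.float32))
        print(n,nm,len(Q),r,np.nanmax(Q[:,2]))
        if nm=='rack':
            _,l,c=cv2.kmeans(Q[:,:2].astype(np.float32),2,None,(3,50,1e-5),5,2)
            # cluster by perpendicular offset instead
            a=np.linalg.svd(Q[l[:,0]==0][:,:2]-c[0],full_matrices=False)[2][0]
            for k in(0,1):
                q=Q[l[:,0]==k];a=np.linalg.svd(q[:,:2]-c[k],full_matrices=False)[2][0]
                s=(q[:,:2]-c[k])@a
                print(' bar',c[k],a,np.degrees(np.arctan2(a[1],a[0])),np.percentile(s,[0.5,99.5]),np.percentile(q[:,2],[50,95,99.8]),cv2.minAreaRect((q[:,:2]*1000).astype(np.float32)))
E
```

```text
scene rack 4452 ((502.77154541015625, 231.88478088378906), (173.25733947753906, 128.73658752441406), 72.19631958007812) 0.06717084671578974
 bar [0.5522 0.225 ] [-0.2691 -0.9631] -105.61183174153754 [-0.0753  0.0932] [0.0562 0.0599 0.0613] ((546.6875610351562, 216.5548858642578), (170.64144897460938, 33.49506759643555), 73.77366638183594)
 bar [0.467  0.2518] [-0.2843 -0.9587] -106.51643448349414 [-0.0783  0.0926] [0.0562 0.0634 0.066 ] ((460.60272216796875, 245.3760223388672), (173.40382385253906, 39.24694061279297), 71.704833984375)
scene vee 866 ((579.9204711914062, -246.5222625732422), (46.10779571533203, 94.7476577758789), 14.470940589904785) 0.09879683910709257
scene veeplate 1104 ((578.8775634765625, -246.41143798828125), (92.01220703125, 130.6005859375), 13.995691299438477) 0.017996014949810946
scene rackplate 3490 ((517.6421508789062, 226.57183837890625), (115.0921630859375, 137.68638610839844), 74.08513641357422) 0.0177794188885552
side rack 3246 ((500.1097717285156, 237.45968627929688), (178.2522735595703, 123.48490142822266), 73.4347152709961) 0.06866897091790837
 bar [0.5126 0.2882] [-0.9437  0.3308] 160.68469224820367 [-0.063   0.0568] [0.0569 0.0615 0.0634] ((513.8457641601562, 282.1287841796875), (81.50615692138672, 123.4167709350586), 71.31169891357422)
 bar [0.4831 0.2003] [-0.9641  0.2655] 164.60480291415243 [-0.0666  0.0562] [0.0583 0.0646 0.0671] ((488.7921142578125, 198.00697326660156), (95.09490203857422, 123.51286315917969), 72.57191467285156)
side vee 681 ((578.3320922851562, -243.0787811279297), (47.558311462402344, 101.24568939208984), 14.145869255065918) 0.09839988269018857
side veeplate 679 ((601.4336547851562, -334.1563720703125), (89.68206787109375, 324.1675109863281), 14.105085372924805) 0.01799726485270217
side rackplate 2979 ((496.42138671875, 237.07913208007812), (118.34664916992188, 181.4789276123047), 73.72638702392578) 0.017795936736522546
```

{"method": "arm_command", "body": {
  "motion": [
    [45,-35,0,-40,9.3],
    [45,-35,0,-40,9.3],
    [45,-35,0,-40,9.3],
    [45,-35,0,-40,9.3],
    [45,-35,0,-40,9.3],
    [45,-35,0,-40,9.3],
    [45,-35,0,-40,9.3],
    [45,-35,0,-40,9.3]
  ]
}}

```text
t: 0.9
tcp_pos: [0.421, -0.2922, 0.2185]
tool_rot: [-180.0, 0.0, 57.0]
contact_force: [0.5, 0.3, 0.5]
finger_gap: 0.999
grip_force: 0.0
```

```bash
cat >> h.py <<'E'
def delta(s,goal,yaw):  # shift in tool axes (cm) and spin for a world goal, tool down
    from scipy.spatial.transform import Rotation as Ro
    R=Ro.from_euler('xyz',s['tool_rot'],degrees=True).as_matrix()
    return np.round((np.array(goal)-s['tcp_pos'])@R*100,2), round(-((yaw-s['tool_rot'][2]+180)%360-180),1)
E
python3 - <<'E'
from h import *;from rig import manip
s=manip.get_state();print(s['t'],s['tcp_pos'],s['tool_rot'],s['joint_pos'])
print(delta(s,(.461,.247,.19),73.9))
E
```

```text
0.9 [ 0.42103914 -0.29219286  0.21849398] [-1.79975165e+02  3.01509962e-03  5.70403585e+01] [ 42.4190442   23.63739354 -14.39626025 103.78188587   7.12688581
  53.48274713  -8.0309828 ]
(array([ 47.42, -25.98,   2.86]), np.float64(-16.9))
```

{"method": "arm_command", "body": {
  "motion": [
    [28,-7,0,-17,9.3],
    [28,-7,0,-17,9.3],
    [28,-7,0,-17,9.3],
    [28,-7,0,-17,9.3],
    [28,-7,0,-17,9.3],
    [28,-7,0,-17,9.3],
    [47.4,-26,2.8,-17,9.3],
    [47.4,-26,2.8,-17,9.3]
  ]
}}

```text
t: 1.7
tcp_pos: [0.4941, 0.0781, 0.2079]
tool_rot: [-180.0, -0.0, 74.0]
contact_force: [0.6, 0.2, 0.1]
finger_gap: 0.999
grip_force: 0.0
```

Run:
```python
from h import *;from rig import manip
s=manip.get_state();print(s['t'],s['tcp_pos'],s['tool_rot'],s['joint_pos'])
print(delta(s,(.461,.247,.19),73.9))
```

```text
1.7 [0.49410906 0.07813163 0.20794814] [-1.79989341e+02 -8.12637076e-03  7.39972964e+01] [  4.30636406  24.0668981  -22.38252054 106.27653907  11.37400775
  51.84187102 -39.38876307]
(array([15.32, -7.84,  1.8 ]), np.float64(0.1))
```

{"method": "arm_command", "body": {
  "motion": [
    [15.3,-7.8,1.8,0,7],
    [15.3,-7.8,1.8,0,7],
    [15.3,-7.8,1.8,0,7],
    [15.3,-7.8,1.8,0,7],
    [15.3,-7.8,1.8,0,7],
    [15.3,-7.8,1.8,0,7]
  ]
}}

```text
t: 2.3
tcp_pos: [0.4611, 0.2444, 0.19]
tool_rot: [-180.0, 0.1, 74.1]
contact_force: [-0.6, -0.7, -0.2]
finger_gap: 0.753
grip_force: 0.0
```

Run:
```python
from h import *;from rig import manip
c=manip.capture('wrist');s=manip.get_state();print(s['t'],s['tcp_pos'],s['tool_rot'],c['R'],c['t'])
pickle.dump(c,open('w1.pkl','wb'));im=c['image'].copy()
X=cloud(c)
ax=np.array([np.cos(np.radians(73.9)),np.sin(np.radians(73.9))]);n=np.array([ax[1],-ax[0]])
d=X[...,:2]-[.461,.247];a=d@ax;p=d@n
for z in(.06,):
  for lo in np.arange(-.1,.1,.01):
    m=(a>lo)&(a<lo+.01)&(abs(p)<.035)&(X[...,2]>.035)
    if m.sum()>20:print(round(lo,2),m.sum(),np.round(np.percentile(p[m],[1,50,99]),4),np.round(np.percentile(X[...,2][m],[5,98]),4), round(np.median(p[m&(X[...,2]>.058)]),4))
cv2.imwrite('pics/w1.png',im)
```

```text
2.35 [0.46164581 0.2433162  0.1900951 ] [1.79990224e+02 1.05365514e-01 7.39463038e+01] [[ 9.61536240e-01 -2.74677274e-01  6.73511550e-04]
 [-2.64494525e-01 -9.25223438e-01  2.72037197e-01]
 [-7.40992868e-02 -2.61751763e-01 -9.62286501e-01]] [-0.37742169  0.32470382  0.46226898]
-0.09 122 [-0.02   -0.0031  0.0108] [0.0555 0.0665] -0.0014
-0.08 225 [-0.0199 -0.0047  0.0107] [0.0543 0.0669] -0.0025
-0.07 229 [-0.0197 -0.0036  0.0106] [0.055  0.0666] -0.0025
-0.06 318 [-0.0195 -0.0036  0.0129] [0.0473 0.0663] -0.0014
-0.05 242 [-0.0168 -0.0004  0.0157] [0.0376 0.0615] -0.0004
-0.04 241 [-0.0167 -0.0004  0.0156] [0.0474 0.0615] -0.0004
-0.03 237 [-0.0148 -0.0004  0.0138] [0.0497 0.0614] -0.0004
-0.02 311 [-0.0349 -0.0046  0.0137] [0.0503 0.276 ] -0.0046
-0.01 1262 [-0.035  -0.0343  0.0123] [0.0561 0.2844] -0.0344
-0.0 1785 [-0.035  -0.0344  0.0112] [0.0577 0.2935] -0.0345
0.01 1471 [-0.035  -0.0343  0.0314] [0.0564 0.3057] -0.0344
0.02 26152 [-0.0346  0.0014  0.0343] [0.2893 0.3151] 0.0014
0.03 1176 [-0.035  -0.0338  0.0331] [0.0536 0.2989] -0.034
0.04 296 [-0.0168 -0.0005  0.0155] [0.0475 0.0613] -0.0005
0.05 298 [-0.015  -0.0005  0.0139] [0.0491 0.0617] -0.0005
0.06 300 [-0.0149 -0.0005  0.0137] [0.0498 0.0616] -0.0005
0.07 313 [-0.0147 -0.0005  0.0135] [0.0507 0.0615] -0.0005
0.08 205 [-0.0145 -0.0005  0.0134] [0.051  0.0615] -0.0005
```

View pics/w1.png

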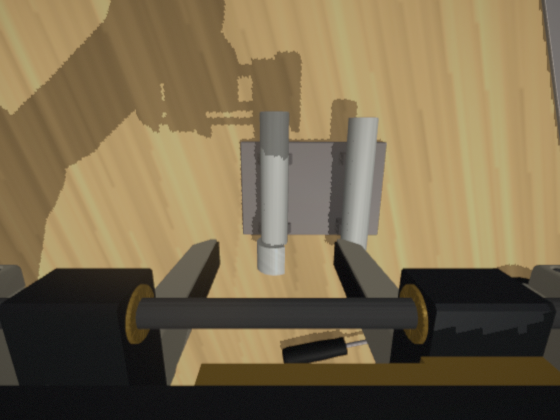

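The wrist view shows the shaft at (275,175) and its collar at (272,255), with the jaws about centred on it. The flat faces sideways, toward the plain bar.

{"method": "arm_command", "body": {
  "motion": [
    [0.3,0,5,0,7],
    [0.3,0,10,0,7],
    [0.3,0,10,0,7],
    [0.3,0,10,0,7],
    [0.3,0,10,0,7]
  ],
  "newtons": 30
}}

```text
t: 2.85
tcp_pos: [0.464, 0.2483, 0.0929]
tool_rot: [179.8, -0.2, 74.0]
contact_force: [0.4, 1.1, 0.1]
finger_gap: 0.75
grip_force: 0.0
```

Run:
```python
from h import *;from rig import manip
s=manip.get_state();print(s['t'],s['tcp_pos'],s['tool_rot'])
print(delta(s,(.4612,.2495,.028),73.9))
c=pickle.load(open('w1.pkl','rb'));X=cloud(c)
ax=np.array([np.cos(np.radians(73.9)),np.sin(np.radians(73.9))]);n=np.array([ax[1],-ax[0]])
d=X[...,:2]-[.461,.247];a=d@ax;p=d@n
m=(a>-.082)&(a<-.058)&(abs(p)<.035)&(X[...,2]>.012)
for lo in np.arange(-.022,.02,.002):
  k=m&(p>=lo)&(p<lo+.002);print(round(lo,3),k.sum(),np.round(np.percentile(X[...,2][k],[5,50,95]),4) if k.sum() else '')
```

```text
2.85 [0.46402502 0.2482768  0.09292445] [179.79800685  -0.18957229  73.96665734]
(array([ 0.02, -0.33,  6.49]), np.float64(0.1))
-0.022 1 [0.05 0.05 0.05]
-0.02 37 [0.0502 0.0529 0.0553]
-0.018 26 [0.0559 0.057  0.0582]
-0.016 33 [0.0577 0.0594 0.0606]
-0.014 40 [0.0602 0.0614 0.0622]
-0.012 39 [0.0616 0.0628 0.0643]
-0.01 28 [0.0626 0.0642 0.0652]
-0.008 30 [0.0636 0.0649 0.0653]
-0.006 39 [0.0644 0.0651 0.0665]
-0.004 40 [0.0648 0.0656 0.0665]
-0.002 41 [0.065  0.0658 0.067 ]
0.0 40 [0.0649 0.066  0.067 ]
0.002 29 [0.0644 0.0654 0.0668]
0.004 31 [0.0641 0.0652 0.0659]
0.006 38 [0.0631 0.0645 0.0654]
0.008 40 [0.0625 0.0634 0.0642]
0.01 20 [0.0613 0.0623 0.0632]
0.012 0 
0.014 0 
0.016 0 
0.018 0
```

{"method": "arm_command", "body": {
  "motion": [
    [0,-0.2,3,0,7],
    [0,-0.2,6.3,0,7],
    [0,-0.2,6.3,0,7],
    [0,-0.2,6.3,0,7],
    [0,-0.2,6.3,0,7],
    [0,-0.2,6.3,0,7]
  ]
}}

```text
t: 3.45
tcp_pos: [0.4615, 0.2493, 0.0294]
tool_rot: [179.8, -0.2, 74.0]
contact_force: [0.7, 1.0, -0.2]
finger_gap: 0.754
grip_force: 0.0
```

Run:
```python
from h import *;from rig import manip
s=manip.get_state();print(s['t'],s['tcp_pos'],s['tool_rot'],s['contact_force'])
print(delta(s,(.4612,.2495,.028),73.9))
```

```text
3.45 [0.46147144 0.24933537 0.02944622] [ 1.79840313e+02 -1.71949711e-01  7.40464104e+01] [ 0.71456885  0.9739558  -0.16427608]
(array([ 0.01, -0.03,  0.14]), np.float64(0.1))
```

Well aligned. Close the jaws and lift.

{"method": "arm_command", "body": {
  "motion": [
    [0,0,0.1,0,2],
    [0,0,0.1,0,2],
    [0,0,0.1,0,2],
    [0,0,0.1,0,2],
    [0,0,0.1,0,2],
    [0,0,0.1,0,2],
    [0,0,0.1,0,2],
    [0,0,0.1,0,2]
  ],
  "newtons": 30
}}

```text
t: 4.25
tcp_pos: [0.4596, 0.2487, 0.0264]
tool_rot: [-180.0, 0.0, 74.1]
contact_force: [-1.0, 0.0, 1.0]
finger_gap: 0.316
grip_force: 30.0
```

{"method": "arm_command", "body": {
  "motion": [
    [0,0,-1,0,2],
    [0,0,-4,0,2],
    [0,0,-8,0,2],
    [0,0,-12,0,2],
    [0,0,-16,0,2],
    [0,0,-18,0,2],
    [0,0,-18,0,2],
    [0,0,-18,0,2]
  ]
}}

```text
t: 5.05
tcp_pos: [0.4596, 0.2477, 0.2058]
tool_rot: [-180.0, 0.1, 74.0]
contact_force: [-0.2, 0.0, -3.2]
finger_gap: 0.315
grip_force: 30.0
```

Run:
```python
from h import *;from rig import manip
s=manip.get_state();print(s['t'],s['tcp_pos'],s['tool_rot'],s['contact_force'],s['finger_gap'],s['grip_force'],s['joint_pos'])
print(delta(s,(.579,-.246,.208),104.1))
```

```text
5.05 [0.45959171 0.24766615 0.20583076] [-1.79971493e+02  8.05407154e-02  7.40448865e+01] [-0.17511822  0.02965304 -3.19564173] 0.3152881026063883 29.999461770057678 [-14.55830506  26.28911955 -23.66559174 103.12284592  12.84278598
  53.31292746 -59.73545113]
(array([-44.18,  25.05,  -0.17]), np.float64(-30.1))
```

{"method": "arm_command", "body": {
  "motion": [
    [-4.4,2.5,0,-4,2],
    [-8.8,5,0,-8,2],
    [-13.2,7.5,0,-12,2],
    [-17.6,10,0,-16,2],
    [-22,12.5,0,-20,2],
    [-26.4,15,0,-24,2],
    [-30.8,17.5,0,-28,2],
    [-35.2,20,0,-30,2]
  ]
}}

```text
t: 5.85
tcp_pos: [0.5532, -0.1423, 0.2037]
tool_rot: [-179.7, -0.1, 104.2]
contact_force: [-0.3, 0.4, -2.7]
finger_gap: 0.313
grip_force: 30.0
```

Run:
```python
from h import *;from rig import manip
s=manip.get_state();print(s['t'],s['tcp_pos'],s['tool_rot'],s['joint_pos'])
print(delta(s,(.579,-.246,.208),104.1))
```

```text
5.85 [ 0.55317133 -0.14226619  0.20372589] [-1.79738793e+02 -1.39539640e-01  1.04179966e+02] [ 30.56363801  31.62049785 -29.03378434  95.3504602   17.42977729
  57.88228309   9.89199523]
(array([-10.69,  -0.04,  -0.45]), np.float64(0.1))
```

{"method": "arm_command", "body": {
  "motion": [
    [-3.5,0,0,0,2],
    [-7,0,0,0,2],
    [-10.4,0,0,0,2],
    [-10.4,0,0,0,2],
    [-10.4,0,0,0,2],
    [-10.4,0,0,0,2],
    [-10.4,0,0,0,2]
  ]
}}

```text
t: 6.55
tcp_pos: [0.5797, -0.239, 0.2057]
tool_rot: [-179.9, -0.1, 104.2]
contact_force: [0.2, 1.1, -3.8]
finger_gap: 0.313
grip_force: 30.0
```

Run:
```python
from h import *;from rig import manip
c=manip.capture('wrist');d=manip.capture('scene');e=manip.capture('side')
s=manip.get_state();print(s['t'],s['tcp_pos'],s['tool_rot'],s['contact_force'])
pickle.dump((c,d,e),open('w2.pkl','wb'))
cv2.imwrite('pics/w2.png',np.hstack([c['image'],cv2.resize(d['image'][40:240,100:300],(420,420))])[:, :800])
print(delta(s,(.579,-.246,.208),104.1))
np.set_printoptions(precision=4,suppress=True)
def frame(ang,o):
    ax=np.array([np.cos(np.radians(ang)),np.sin(np.radians(ang))]);n=np.array([ax[1],-ax[0]]);return ax,n
ax,n=frame(104.1,0)
for nm,q in(('w',c),('s',d),('e',e)):
    X=cloud(q);dd=X[...,:2]-[.579,-.246];a=dd@ax;p=dd@n;z=X[...,2]
    m=(abs(a)<.11)&(abs(p)<.03)&(z>.17)&(z<.225)
    for lo,hi in((-.09,-.06),(-.05,-.025),(.03,.05),(.06,.08)):
        k=m&(a>lo)&(a<hi)
        if k.sum()>10: print(nm,lo,k.sum(),np.percentile(p[k],[1,99]),np.percentile(z[k],[2,98]))
    k=m&((a<-.05)|(a>.05));print(nm,'ends',np.percentile(a[k],[.5,99.5]))
    k=(abs(a)<.08)&(abs(p)<.06)&(z>.008)&(z<.018)
    if k.sum()>100: print(nm,'plate',cv2.minAreaRect((X[k][:,:2]*1000).astype(np.float32)))
    k=(abs(a)<.08)&(abs(p)<.06)&(z>.07)&(z<.105)
    if k.sum()>30: print(nm,'tops',cv2.minAreaRect((X[k][:,:2]*1000).astype(np.float32)))
```

```text
6.7 [ 0.57994466 -0.23994269  0.20647117] [-1.79996957e+02 -1.24479651e-02  1.04162761e+02] [-0.6834241  -0.26402375 -2.6769317 ]
(array([-0.56, -0.24, -0.15]), np.float64(0.1))
w -0.05 81 [-0.0158  0.0188] [0.2145 0.2249]
w ends [0.0572 0.0791]
w plate ((579.708740234375, -244.60604858398438), (90.20384979248047, 127.31790924072266), 14.076543807983398)
s -0.09 56 [0.0059 0.0117] [0.2051 0.2242]
s -0.05 38 [0.0055 0.0185] [0.206  0.2249]
s 0.03 31 [0.012  0.0179] [0.2129 0.2249]
s 0.06 34 [0.0119 0.0185] [0.2134 0.2248]
s ends [-0.0832  0.091 ]
s plate ((578.4567260742188, -246.6831817626953), (92.94808959960938, 131.06085205078125), 14.40644359588623)
s tops ((580.3877563476562, -247.27223205566406), (46.626068115234375, 96.23785400390625), 14.4195556640625)
e ends [-0.015  0.096]
e plate ((578.0282592773438, -241.89202880859375), (90.33472442626953, 134.75228881835938), 13.98018741607666)
e tops ((578.3092651367188, -241.1943359375), (47.895790100097656, 101.95587158203125), 13.775697708129883)
```

View pics/w2.png

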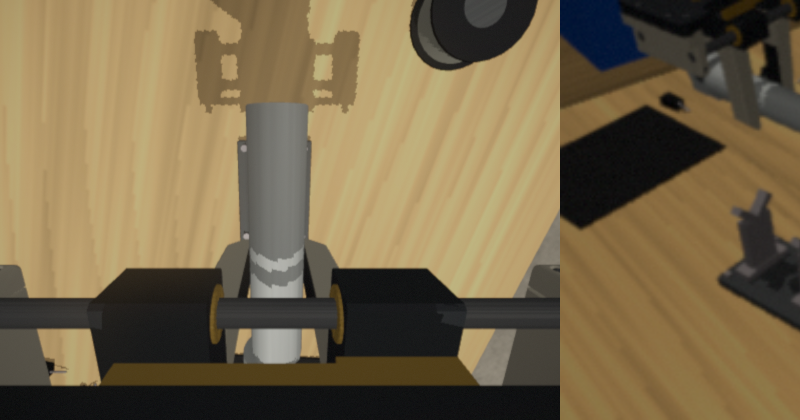

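The wrist view shows the shaft (277,180) in the jaws, lined up over the stand's plate. Next I correct along the axis and descend.

{"method": "arm_command", "body": {
  "motion": [
    [-0.5,-0.1,0,0,2],
    [-0.5,-0.1,4,0,2],
    [-0.5,-0.1,8,0,2],
    [-0.5,-0.1,10,0,2],
    [-0.5,-0.1,10,0,2],
    [-0.5,-0.1,10,0,2],
    [-0.5,-0.1,10,0,2]
  ]
}}

```text
t: 7.4
tcp_pos: [0.5818, -0.2464, 0.1085]
tool_rot: [179.8, 0.1, 104.1]
contact_force: [0.8, 0.7, -3.6]
finger_gap: 0.316
grip_force: 30.0
```

Run:
```python
from h import *;from rig import manip
c=manip.capture('wrist')
s=manip.get_state();print(s['t'],s['tcp_pos'],s['tool_rot'],s['contact_force'])
print(delta(s,(.579,-.2455,.083),104.1))
pickle.dump(c,open('w3.pkl','wb'));cv2.imwrite('pics/w3.png',c['image'])
d=manip.capture('side');pickle.dump(d,open('s3.pkl','wb'))
o=d['image'][110:230,240:360];cv2.imwrite('pics/w3.png',np.hstack([cv2.resize(c['image'],(480,360)),cv2.resize(o,(310,360))]))
```

```text
7.45 [ 0.58177913 -0.24637519  0.1085832 ] [1.79786848e+02 1.27350443e-01 1.04063817e+02] [ 0.3255092  -0.64770783 -2.83626539]
(array([ 0.16, -0.26,  2.56]), np.float64(-0.0))
```

View pics/w3.png

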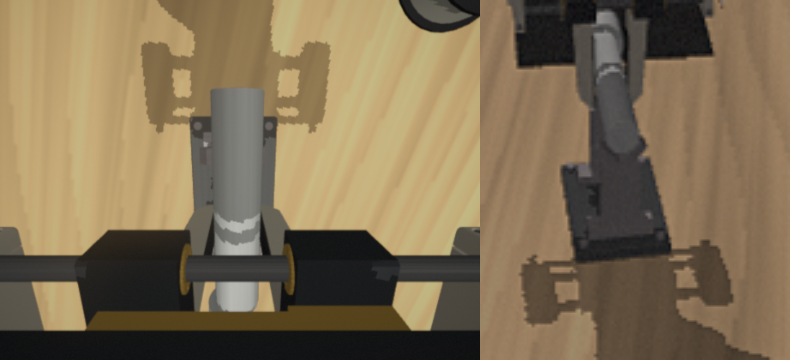

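The wrist view shows the shaft centre at u≈237 and the plate centre at u≈233, so the shaft needs about 2.5 mm toward tool −y.

{"method": "arm_command", "body": {
  "motion": [
    [0,-0.25,0,0,2],
    [0,-0.25,0.8,0,2],
    [0,-0.25,1.4,0,2],
    [0,-0.25,1.8,0,2],
    [0,-0.25,2.1,0,2],
    [0,-0.25,2.3,0,2],
    [0,-0.25,2.3,0,2]
  ]
}}

```text
t: 8.2
tcp_pos: [0.5776, -0.2465, 0.083]
tool_rot: [-180.0, -0.0, 104.1]
contact_force: [-0.4, 0.1, -3.1]
finger_gap: 0.315
grip_force: 30.0
```

Run:
```python
from h import *;from rig import manip
s=manip.get_state();print(s['t'],s['tcp_pos'],s['tool_rot'],s['contact_force'],s['torque'])
```

```text
8.2 [ 0.5775972  -0.24653154  0.08296236] [-1.79972655e+02 -3.26628123e-02  1.04069975e+02] [-0.44942006  0.12845198 -3.08948441] [-0.07978586 -0.08713287 -0.00617348]
```

No contact yet, so I lower it in small steps.

{"method": "arm_command", "body": {
  "motion": [
    [0,0,0.1,0,2],
    [0,0,0.2,0,2],
    [0,0,0.2,0,2],
    [0,0,0.2,0,2]
  ]
}}

```text
t: 8.6
tcp_pos: [0.5782, -0.2467, 0.0817]
tool_rot: [179.9, 0.0, 104.1]
contact_force: [1.0, -0.1, -2.4]
finger_gap: 0.317
grip_force: 30.0
```

{"method": "arm_command", "body": {
  "motion": [
    [0,0,0.1,0,2],
    [0,0,0.2,0,2],
    [0,0,0.2,0,2],
    [0,0,0.2,0,2]
  ]
}}

```text
t: 9.0
tcp_pos: [0.5784, -0.2467, 0.0813]
tool_rot: [179.9, 0.1, 104.1]
contact_force: [-2.1, 1.2, 6.5]
finger_gap: 0.31
grip_force: 30.0
```

{"method": "arm_command", "body": {
  "motion": [
    [0,0,-0.1,0,5],
    [0,0,-0.1,0,5],
    [0,0,-0.1,0,5],
    [0,0,-0.1,0,5],
    [0,0,-0.1,0,5]
  ]
}}

```text
t: 9.5
tcp_pos: [0.5777, -0.2467, 0.0802]
tool_rot: [-180.0, -0.0, 104.1]
contact_force: [0.2, -0.2, 1.1]
finger_gap: 0.536
grip_force: 0.0
```

{"method": "arm_command", "body": {
  "motion": [
    [0,0,-2,0,5],
    [0,0,-5,0,5],
    [0,0,-9,0,5],
    [0,0,-12,0,5],
    [0,0,-12,0,5],
    [8,0,-12,0,5],
    [8,0,-12,0,5],
    [8,0,-12,0,5]
  ]
}}

```text
t: 10.3
tcp_pos: [0.5574, -0.1625, 0.2003]
tool_rot: [-180.0, -0.2, 104.6]
contact_force: [-0.2, 0.4, 0.3]
finger_gap: 0.54
grip_force: 0.0
```

```bash
cat > look.py <<'E'
from h import *;from rig import manip;import sys
np.set_printoptions(precision=4,suppress=True)
c=manip.capture('wrist');d=manip.capture('scene');s=manip.get_state()
print(s['t'],s['tcp_pos'],s['tool_rot'],s['contact_force'])
pickle.dump((c,d),open(sys.argv[1]+'.pkl','wb'))
r=np.radians(104.1);ax=np.array([np.cos(r),np.sin(r)]);n=np.array([ax[1],-ax[0]])
C=np.array([.579,-.2455])
for nm,q in(('w',c),('s',d)):
    X=cloud(q);dd=X[...,:2]-C;a=dd@ax;p=dd@n;z=X[...,2]
    m=(abs(a)<.11)&(abs(p)<.03)&(z>.085)&(z<.13)
    if m.sum()<50: continue
    print(nm,'ends',np.percentile(a[m],[.3,99.7]))
    for lo,hi in((-.088,-.06),(-.05,-.035),(.03,.05),(.06,.08)):
        k=m&(a>lo)&(a<hi)
        if k.sum()>10: print(nm,lo,k.sum(),'p',np.percentile(p[k],[1,99]),'z',np.percentile(z[k],[2,98]))
    k=m&(a>-.084)&(a<-.06)
    b=np.arange(-.023,.024,.003)
    for l in b:
        kk=k&(p>=l)&(p<l+.003)
        if kk.sum()>5:print('  ',round(l+.0015,4),kk.sum(),round(np.median(z[kk]),4))
o=cv2.resize(c['image'],(480,360));u=np.clip(proj(d,[[.579,-.2455,.1]])[0].astype(int),60,360)
cv2.imwrite(f'pics/{sys.argv[1]}.png',np.hstack([o,cv2.resize(d['image'][u[1]-52:u[1]+52,u[0]-45:u[0]+45],(310,360),interpolation=3)]))
E
python3 look.py w4
```

```text
10.4 [ 0.5579 -0.1687  0.1999] [-179.9321    0.0046  104.1603] [-0.8095 -0.0195 -0.9471]
w ends [-0.0788  0.0844]
w -0.088 368 p [-0.0187  0.012 ] z [0.106  0.1213]
w -0.05 274 p [-0.0131  0.0144] z [0.1064 0.1165]
w 0.03 823 p [-0.0223  0.0241] z [0.0914 0.1161]
w 0.06 635 p [-0.0137  0.015 ] z [0.1028 0.1165]
   -0.0185 35 0.1073
   -0.0155 33 0.1121
   -0.0125 42 0.1157
   -0.0095 36 0.118
   -0.0065 33 0.1195
   -0.0035 32 0.1207
   -0.0005 30 0.1205
   0.0025 32 0.1207
   0.0055 34 0.1199
   0.0085 34 0.119
   0.0115 25 0.1177
s ends [-0.0888  0.0836]
s -0.088 159 p [-0.0143  0.0117] z [0.0875 0.1207]
s -0.05 113 p [-0.0091  0.0228] z [0.0882 0.1151]
s 0.03 159 p [-0.0084  0.0227] z [0.0883 0.115 ]
s 0.06 130 p [-0.0105  0.0147] z [0.0942 0.1149]
   -0.0095 6 0.117
   -0.0065 7 0.119
   -0.0035 8 0.1191
   -0.0005 10 0.1197
   0.0025 15 0.1192
   0.0055 26 0.0939
   0.0085 46 0.1084
   0.0115 13 0.1145
```

View pics/w4.png

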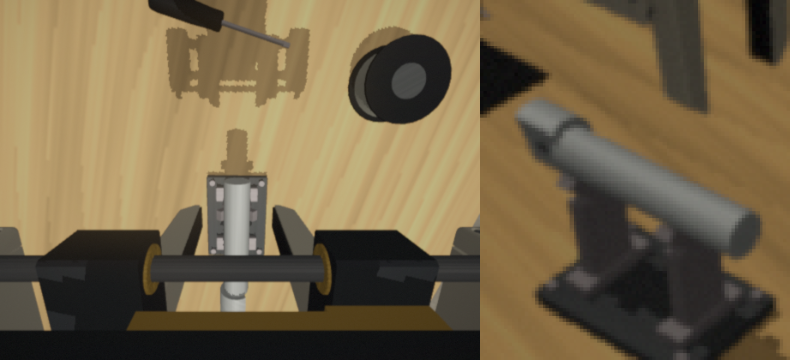

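The shaft is seated and centred: its ends sit at −89 and +84 mm and its top is at 115 mm. The flat faces tool +y, about 104° from up. I'll shut the fingers, set their tips on top of the bar between the vees, and roll it by friction toward tool −y.

{"method": "arm_command", "body": {
  "motion": [
    [-4,1.2,0,0,0],
    [-8,1.2,0,0,0],
    [-8,1.2,0,0,0],
    [-8,1.2,3,0,0],
    [-8,1.2,6.5,0,0],
    [-8,1.2,6.5,0,0],
    [-8,1.2,6.5,0,0],
    [-8,1.2,6.5,0,0]
  ]
}}

```text
t: 11.2
tcp_pos: [0.5906, -0.2443, 0.1371]
tool_rot: [179.8, 0.1, 104.0]
contact_force: [-0.2, 0.0, 0.1]
finger_gap: 0.002
grip_force: 0.0
```

{"method": "arm_command", "body": {
  "motion": [
    [0,0,0.8,0,0],
    [0,0,1.4,0,0],
    [0,0,1.7,0,0],
    [0,0,1.9,0,0],
    [0,0,1.9,0,0],
    [0,0,1.9,0,0]
  ]
}}

```text
t: 11.8
tcp_pos: [0.5895, -0.2437, 0.1165]
tool_rot: [180.0, 0.0, 104.1]
contact_force: [-0.4, 0.2, 0.6]
finger_gap: 0.007
grip_force: 0.0
```

{"method": "arm_command", "body": {
  "motion": [
    [0,0,0.1,0,0],
    [0,0,0.2,0,0],
    [0,0,0.3,0,0],
    [0,0,0.3,0,0],
    [0,0,0.3,0,0]
  ]
}}

```text
t: 12.3
tcp_pos: [0.5895, -0.2438, 0.1137]
tool_rot: [180.0, 0.0, 104.1]
contact_force: [-1.1, 0.3, 2.2]
finger_gap: 0.01
grip_force: 0.8
```

{"method": "arm_command", "body": {
  "motion": [
    [0,0,0.1,0,0],
    [0,0,0.15,0,0],
    [0,0,0.15,0,0]
  ]
}}

```text
t: 12.6
tcp_pos: [0.5896, -0.2438, 0.1134]
tool_rot: [180.0, 0.0, 104.1]
contact_force: [-2.3, 0.7, 7.8]
finger_gap: 0.004
grip_force: 3.0
```

{"method": "arm_command", "body": {
  "motion": [
    [0,-0.3,0,0,0],
    [0,-0.6,0,0,0],
    [0,-0.9,0,0,0],
    [0,-1.2,0,0,0],
    [0,-1.4,0,0,0],
    [0,-1.4,0,0,0]
  ]
}}

```text
t: 13.2
tcp_pos: [0.5841, -0.2452, 0.1167]
tool_rot: [178.9, 0.2, 104.2]
contact_force: [6.3, 1.9, 10.5]
finger_gap: 0.007
grip_force: 6.1
```

```bash
python3 look.py w5
```

```text
13.3 [ 0.5842 -0.2452  0.1166] [178.9223   0.2449 104.1787] [ 6.7794  1.9053 11.6838]
w ends [-0.0749  0.0838]
w -0.088 92 p [0.0037 0.0067] z [0.1043 0.123 ]
w 0.03 2092 p [-0.0225  0.0239] z [0.0923 0.1184]
w 0.06 1856 p [-0.0158  0.013 ] z [0.1067 0.1185]
   0.0025 10 0.1225
   0.0055 82 0.1216
s ends [-0.0882  0.0835]
s -0.088 121 p [-0.0144  0.0065] z [0.0867 0.1221]
s -0.05 108 p [-0.0057  0.023 ] z [0.0864 0.1169]
s 0.03 167 p [-0.0127  0.0228] z [0.0866 0.1174]
s 0.06 129 p [-0.0121  0.0123] z [0.0934 0.1177]
   -0.0095 7 0.12
   -0.0065 9 0.1213
   -0.0035 6 0.1216
   0.0025 10 0.1196
   0.0055 67 0.103
```

The shaft has climbed the left vee face by about 2 mm while rolling, so I'll press down to reseat it. The tip contact should hold the roll it gained.

{"method": "arm_command", "body": {
  "motion": [
    [0,0.3,0.2,0,0],
    [0,0.6,0.4,0,0],
    [0,0.7,0.5,0,0],
    [0,0.7,0.5,0,0]
  ]
}}

```text
t: 13.7
tcp_pos: [0.5893, -0.244, 0.1131]
tool_rot: [179.2, 0.3, 104.1]
contact_force: [1.6, 1.9, 20.3]
finger_gap: 0.01
grip_force: 9.6
```

```bash
python3 look.py w6 | grep -v '^w'; python3 -c "
from rig import manip;print(manip.get_state()['contact_force'])"
```

```text
13.8 [ 0.5893 -0.244   0.1131] [179.1447   0.2649 104.1429] [ 2.3983  2.7458 19.9255]
   0.0085 31 0.1188
   0.0115 70 0.1177
s ends [-0.0858  0.0839]
s -0.088 104 p [-0.0152  0.011 ] z [0.0867 0.1202]
s -0.05 97 p [-0.0005  0.0222] z [0.0875 0.1144]
s 0.03 161 p [-0.0086  0.0234] z [0.0884 0.1148]
s 0.06 131 p [-0.0093  0.0147] z [0.0939 0.1154]
   -0.0065 6 0.1184
   -0.0035 8 0.1191
   -0.0005 9 0.1197
   0.0025 7 0.1184
   0.0055 26 0.0966
   0.0085 30 0.1047
[ 2.39831524  2.74582827 19.92547635]
```

{"method": "arm_command", "body": {
  "motion": [
    [0,0.4,-1.5,0,0],
    [0,0,-3.5,0,6],
    [-4,-0.7,-3.5,0,6],
    [-7.5,-0.7,-3.5,0,6],
    [-7.5,-0.7,-3.5,0,6],
    [-7.5,-0.7,-3.5,0,6],
    [-7.5,-0.7,-3.5,0,6],
    [-7.5,-0.7,-3.5,0,6]
  ],
  "newtons": 5
}}

```text
t: 14.6
tcp_pos: [0.594, -0.3179, 0.1417]
tool_rot: [-180.0, -0.1, 104.2]
contact_force: [0.8, 0.3, 0.1]
finger_gap: 0.56
grip_force: 0.0
```

```bash
python3 look.py w7|head -30
python3 - <<'E'
from h import *;from rig import manip
s=manip.get_state();print(delta(s,(.5936,-.3202,.114),104.1))
E
```

```text
14.7 [ 0.5942 -0.3186  0.142 ] [-179.9975   -0.0352  104.1781] [0.2822 0.1015 0.2756]
w ends [-0.0871  0.0721]
w -0.088 1604 p [-0.0186  0.0117] z [0.1073 0.1216]
w -0.05 1204 p [-0.0226  0.0243] z [0.0931 0.1163]
w 0.03 2205 p [-0.0221  0.0238] z [0.0929 0.1164]
w 0.06 1122 p [-0.0136  0.0154] z [0.1029 0.1164]
   -0.0185 63 0.1082
   -0.0155 122 0.1125
   -0.0125 130 0.116
   -0.0095 136 0.1181
   -0.0065 153 0.1195
   -0.0035 132 0.1205
   -0.0005 148 0.1208
   0.0025 145 0.1207
   0.0055 130 0.1202
   0.0085 146 0.1192
   0.0115 91 0.1178
s ends [-0.0891  0.0837]
s -0.088 151 p [-0.0145  0.0112] z [0.0879 0.1206]
s -0.05 112 p [-0.0088  0.0227] z [0.0882 0.1148]
s 0.03 159 p [-0.0082  0.0222] z [0.0877 0.1146]
s 0.06 132 p [-0.011   0.0142] z [0.0934 0.1152]
   -0.0095 6 0.1173
   -0.0065 7 0.1184
   -0.0005 8 0.1201
   0.0025 13 0.1198
   0.0055 34 0.0976
   0.0085 38 0.107
   0.0115 15 0.1149
(array([-0.15, -0.1 ,  2.8 ]), np.float64(0.1))
```

View pics/w7.png

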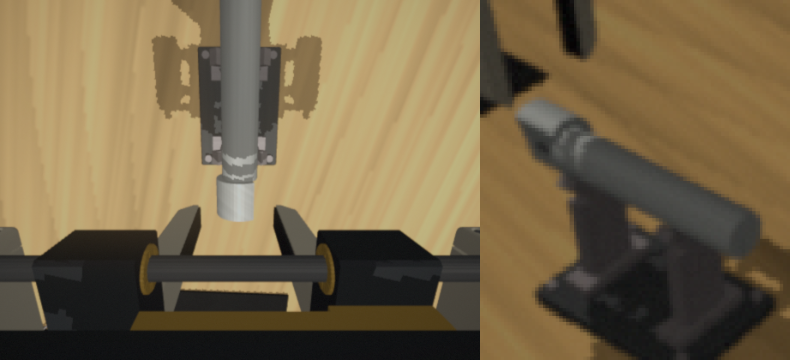

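The collar at (236,198) lies centred between the open fingers and the shaft is still seated. I'll squeeze its upper half and stroke down.

{"method": "arm_command", "body": {
  "motion": [
    [-0.1,-0.1,1.5,0,5],
    [-0.1,-0.1,2.7,0,5],
    [-0.1,-0.1,2.7,0,5],
    [-0.1,-0.1,2.7,0,2],
    [-0.1,-0.1,2.7,0,2],
    [-0.1,-0.1,2.7,0,2],
    [-0.1,-0.1,2.7,0,2],
    [-0.1,-0.1,2.7,0,2]
  ],
  "newtons": 5
}}

```text
t: 15.5
tcp_pos: [0.5952, -0.3208, 0.1163]
tool_rot: [179.8, 0.1, 104.1]
contact_force: [1.9, 0.1, 2.2]
finger_gap: 0.242
grip_force: 4.6
```

```bash
python3 look.py w8|grep -v w; python3 -c "
from rig import manip;s=manip.get_state();print(s['finger_gap']*93,s['grip_force'])"
```

```text
15.6 [ 0.5951 -0.3209  0.1162] [179.77     0.0841 104.0863] [2.2788 0.7013 3.7135]
   -0.0215 31 0.1251
   -0.0185 85 0.1114
   -0.0155 114 0.1154
   -0.0125 184 0.1181
   -0.0095 176 0.1189
   -0.0065 178 0.1202
   -0.0035 180 0.1211
   -0.0005 185 0.1214
   0.0025 196 0.1212
   0.0055 181 0.1205
   0.0085 175 0.1194
   0.0115 111 0.1214
   0.0145 45 0.1238
   0.0175 37 0.1247
   0.0205 27 0.1257
   0.0235 11 0.1282
s ends [-0.0888  0.0837]
s -0.088 210 p [-0.0259  0.0237] z [0.0889 0.1297]
s -0.05 112 p [-0.0091  0.0234] z [0.0877 0.1154]
s 0.03 158 p [-0.0085  0.0233] z [0.0885 0.1154]
s 0.06 130 p [-0.0092  0.0147] z [0.0938 0.115 ]
   -0.0185 8 0.1254
   -0.0155 21 0.1225
   -0.0125 13 0.1212
   -0.0095 7 0.1178
   -0.0065 6 0.1196
   -0.0035 7 0.1201
   -0.0005 12 0.12
   0.0025 10 0.1188
   0.0055 26 0.0948
   0.0085 39 0.1088
   0.0145 10 0.1226
   0.0235 11 0.1279
22.596324866214694 4.609074275940657
```

{"method": "arm_command", "body": {
  "motion": [
    [0,0,-0.2,0,5],
    [0,0,-0.2,0,5],
    [0,0,-0.2,0,5],
    [0,-0.1,0.7,0,5],
    [0,-0.1,0.7,0,5],
    [0,-0.1,0.7,0,2],
    [0,-0.1,0.7,0,2],
    [0,-0.1,0.7,0,2]
  ],
  "newtons": 5
}}

```text
t: 16.4
tcp_pos: [0.5925, -0.3214, 0.108]
tool_rot: [180.0, 0.0, 104.1]
contact_force: [0.5, 0.2, -0.0]
finger_gap: 0.33
grip_force: 0.0
```

{"method": "arm_command", "body": {
  "motion": [
    [0,0,0.1,0,2],
    [0,0,0.2,0,2],
    [0,0,0.2,0,2]
  ]
}}

```text
t: 16.7
tcp_pos: [0.5931, -0.3218, 0.1069]
tool_rot: [179.9, 0.1, 104.0]
contact_force: [0.7, 0.4, 4.9]
finger_gap: 0.303
grip_force: 5.1
```

{"method": "arm_command", "body": {
  "motion": [
    [0,0,0,0,2],
    [0,0,0,0,2],
    [0,0,0,0,2]
  ],
  "newtons": 8
}}

```text
t: 17.0
tcp_pos: [0.5931, -0.3218, 0.1069]
tool_rot: [179.9, 0.1, 104.0]
contact_force: [0.6, -0.2, 4.9]
finger_gap: 0.302
grip_force: 7.9
```

```bash
python3 look.py w8|grep -v w; python3 -c "
from rig import manip;s=manip.get_state();print(s['finger_gap']*93,s['grip_force'])"
```

```text
17.1 [ 0.5931 -0.3218  0.1069] [179.9011   0.0822 104.0468] [ 0.2935 -0.3086  5.8281]
   -0.0215 83 0.1193
   -0.0185 213 0.1163
   -0.0155 170 0.112
   -0.0125 186 0.1152
   -0.0095 189 0.1174
   -0.0065 189 0.1187
   -0.0035 188 0.1195
   -0.0005 224 0.12
   0.0025 194 0.1199
   0.0055 191 0.1194
   0.0085 190 0.1184
   0.0115 168 0.1192
   0.0145 83 0.1197
   0.0175 75 0.121
   0.0205 66 0.1216
   0.0235 54 0.1228
s ends [-0.0892  0.0833]
s -0.088 260 p [-0.0283  0.0255] z [0.0867 0.1292]
s -0.05 110 p [-0.0095  0.0229] z [0.0861 0.115 ]
s 0.03 160 p [-0.0091  0.0233] z [0.0879 0.1171]
s 0.06 128 p [-0.0105  0.0144] z [0.0946 0.1178]
   -0.0215 15 0.1167
   -0.0185 38 0.1192
   -0.0065 7 0.1178
   -0.0035 8 0.1184
   -0.0005 8 0.1185
   0.0025 11 0.1183
   0.0055 22 0.0913
   0.0085 32 0.1069
   0.0115 13 0.1174
   0.0145 11 0.1168
   0.0175 10 0.1197
   0.0205 6 0.1201
   0.0235 22 0.1213
28.152032193176506 7.947825025767088
```

{"method": "arm_command", "body": {
  "motion": [
    [0,0,0,0,5],
    [0,0,-0.3,0,5],
    [0,0,-0.9,0,5],
    [1,0.1,-0.9,0,5],
    [1,0.1,-0.9,0,5],
    [1,0.1,-0.7,0,2],
    [1,0.1,-0.7,0,2],
    [1,0.1,-0.7,0,2]
  ],
  "newtons": 4
}}

```text
t: 17.9
tcp_pos: [0.5906, -0.3117, 0.1126]
tool_rot: [-180.0, -0.0, 104.0]
contact_force: [-0.0, -0.8, -0.1]
finger_gap: 0.327
grip_force: 0.0
```

{"method": "arm_command", "body": {
  "motion": [
    [0,0,0,0,2],
    [0,0,0,0,2],
    [0,0,0.15,0,2],
    [0,0,0.3,0,2],
    [0,0,0.3,0,2]
  ]
}}

```text
t: 18.4
tcp_pos: [0.5919, -0.3122, 0.1115]
tool_rot: [179.9, 0.1, 104.0]
contact_force: [1.1, -0.1, 6.7]
finger_gap: 0.273
grip_force: 4.9
```

The squeeze on the collar jams and starts to tip the shaft. New approach:
1. Hold the bar between the vees, with one finger pushing it sideways and moving up, so it rolls a little way up one vee face.
2. Clamp it there so it can't turn back, then lower it into the seat.
3. Release and repeat.

{"method": "arm_command", "body": {
  "motion": [
    [0,0,0,0,5],
    [0,0,0,0,5],
    [0,0,-2,0,5],
    [0,0,-4.5,0,5],
    [4,0.4,-4.5,0,5],
    [6.5,0.4,-4.5,0,5],
    [6.5,0.4,-4.5,0,5],
    [6.5,0.4,-4.5,0,5]
  ]
}}

```text
t: 19.2
tcp_pos: [0.5785, -0.2475, 0.1546]
tool_rot: [-179.9, 0.0, 104.1]
contact_force: [0.2, -1.3, -0.8]
finger_gap: 0.542
grip_force: 0.0
```

```bash
python3 look.py w9
python3 - <<'E'
from h import *;from rig import manip
s=manip.get_state();print(delta(s,(.5802,-.2479,.070),104.1))
E
```

```text
19.3 [ 0.5785 -0.2493  0.1543] [-179.9237    0.0474  103.9393] [ 0.1662 -0.0284 -0.3534]
w ends [-0.087   0.0838]
w -0.088 91 p [-0.0189  0.0101] z [0.1056 0.1216]
w -0.05 837 p [-0.0228  0.0242] z [0.0931 0.1162]
w 0.03 1467 p [-0.0226  0.0244] z [0.0927 0.1162]
w 0.06 1226 p [-0.0133  0.0155] z [0.1034 0.1162]
   -0.0185 8 0.1058
s ends [-0.0888  0.0834]
s -0.088 149 p [-0.0118  0.0108] z [0.0857 0.1204]
s -0.05 118 p [-0.0101  0.0231] z [0.0864 0.1151]
s 0.03 162 p [-0.0083  0.0234] z [0.0883 0.1148]
s 0.06 128 p [-0.0102  0.0148] z [0.0941 0.1151]
   -0.0035 6 0.1194
   -0.0005 9 0.1198
   0.0025 14 0.119
   0.0055 37 0.098
   0.0085 53 0.1095
(array([0.1 , 0.21, 8.43]), np.float64(-0.2))
```

{"method": "arm_command", "body": {
  "motion": [
    [0.1,0.15,3,0,5],
    [0.1,0.15,6,0,5],
    [0.1,0.15,8.3,0,4],
    [0.1,0.15,8.3,0,3.7],
    [0.1,0.15,8.3,0,3.7],
    [0.1,0.15,8.3,0,3.7]
  ],
  "newtons": 30
}}

```text
t: 19.9
tcp_pos: [0.5813, -0.2469, 0.0733]
tool_rot: [179.9, 0.1, 104.0]
contact_force: [0.1, 0.3, -0.1]
finger_gap: 0.397
grip_force: 0.0
```

{"method": "arm_command", "body": {
  "motion": [
    [0,-0.35,0,0,3.7],
    [0,-0.5,0,0,3.7],
    [0,-0.6,-0.3,0,3.7],
    [0,-0.7,-0.6,0,3.7],
    [0,-0.8,-0.9,0,3.7],
    [0,-0.9,-1.2,0,3.7],
    [0,-1.0,-1.4,0,3.7],
    [0,-1.0,-1.5,0,3.7]
  ]
}}

```text
t: 20.7
tcp_pos: [0.5706, -0.2485, 0.0873]
tool_rot: [180.0, 0.0, 104.1]
contact_force: [0.5, 0.1, -0.6]
finger_gap: 0.401
grip_force: 0.5
```

```bash
python3 look.py w10
```

```text
20.8 [ 0.5706 -0.2485  0.0871] [179.9734   0.0062 104.0655] [ 1.2162  0.1608 -0.82  ]
w ends [-0.0563  0.0838]
w -0.05 1083 p [-0.0182  0.0101] z [0.1083 0.1206]
w 0.03 2932 p [-0.0227  0.0237] z [0.0921 0.1206]
w 0.06 2729 p [-0.0181  0.0106] z [0.1079 0.1206]
s ends [-0.0732  0.0833]
s -0.05 71 p [-0.0004  0.0239] z [0.0854 0.1169]
s 0.03 163 p [-0.012   0.0233] z [0.0866 0.1193]
s 0.06 129 p [-0.0156  0.0104] z [0.0974 0.1197]
```

{"method": "arm_command", "body": {
  "motion": [
    [0,0.02,0,0,3.55],
    [0,0.09,0,0,3.4],
    [0,0.17,0,0,3.25],
    [0,0.25,0,0,3.1],
    [0,0.32,0,0,2.9],
    [0,0.38,0,0,2.5],
    [0,0.38,0,0,2],
    [0,0.38,0,0,2]
  ]
}}

```text
t: 21.6
tcp_pos: [0.5741, -0.2476, 0.087]
tool_rot: [-180.0, 0.0, 104.1]
contact_force: [1.3, 0.1, 0.6]
finger_gap: 0.311
grip_force: 30.0
```

```bash
python3 look.py w11|grep w
```

```text
w ends [-0.0563  0.0838]
w -0.05 1069 p [-0.0179  0.0106] z [0.1093 0.1205]
w 0.03 2923 p [-0.0224  0.0237] z [0.0921 0.1205]
w 0.06 2740 p [-0.018   0.0109] z [0.1074 0.1206]
```

{"method": "arm_command", "body": {
  "motion": [
    [0,0,-0.3,0,2],
    [0,0.48,-0.3,0,2],
    [0,0.48,-0.3,0,2],
    [0,0.48,0.2,0,2],
    [0,0.48,0.4,0,2],
    [0,0.48,0.5,0,2],
    [0,0.48,0.55,0,2],
    [0,0.48,0.55,0,2]
  ]
}}

```text
t: 22.5
tcp_pos: [0.5782, -0.2464, 0.0826]
tool_rot: [-179.9, 0.0, 104.1]
contact_force: [-3.3, 0.7, 6.2]
finger_gap: 0.315
grip_force: 30.0
```

{"method": "arm_command", "body": {
  "motion": [
    [0,0,-0.1,0,3.7],
    [0,0,-0.1,0,3.7],
    [0,0,-0.1,0,3.7]
  ]
}}

```text
t: 22.8
tcp_pos: [0.5791, -0.2465, 0.0825]
tool_rot: [180.0, 0.0, 104.1]
contact_force: [0.3, -0.1, -0.0]
finger_gap: 0.397
grip_force: 0.0
```

```bash
python3 look.py w12; python3 -c "
import cv2;a=cv2.imread('pics/w12.png');print(a.shape)"
```

```text
22.9 [ 0.5789 -0.2465  0.0823] [179.9909  -0.0014 104.0658] [ 0.1019  0.8514 -0.2792]
w ends [-0.0561  0.084 ]
w -0.05 1093 p [-0.0137  0.0153] z [0.1021 0.1163]
w 0.03 3037 p [-0.0224  0.0237] z [0.0925 0.1163]
w 0.06 2771 p [-0.0138  0.0151] z [0.1031 0.1163]
s ends [-0.0539  0.0837]
s -0.05 53 p [0.0091 0.0234] z [0.0892 0.1096]
s 0.03 159 p [-0.0087  0.0229] z [0.0872 0.115 ]
s 0.06 132 p [-0.0095  0.0146] z [0.0936 0.1149]
(360, 790, 3)
```

View pics/w12.png

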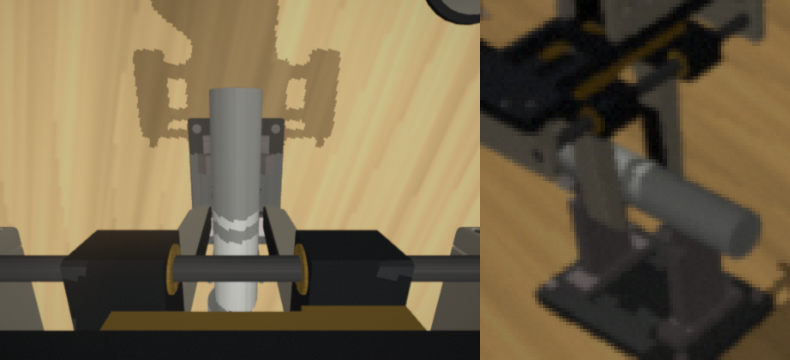

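The shaft is seated and released, with the jaws straddling it at (237,200). The collar is hidden behind the gripper, so I'll repeat the cycle with a slightly longer stroke.

{"method": "arm_command", "body": {
  "motion": [
    [0,0,0.8,0,3.7],
    [0,0,1.6,0,3.7],
    [0,0,1.6,0,3.7],
    [0,0,1.6,0,3.7]
  ]
}}

```text
t: 23.3
tcp_pos: [0.5785, -0.2462, 0.0658]
tool_rot: [-179.9, -0.0, 104.1]
contact_force: [0.7, -0.2, 0.6]
finger_gap: 0.402
grip_force: 0.0
```

{"method": "arm_command", "body": {
  "motion": [
    [0,-0.25,0,0,3.7],
    [0,-0.35,-0.2,0,3.7],
    [0,-0.45,-0.6,0,3.7],
    [0,-0.55,-0.9,0,3.7],
    [0,-0.65,-1.2,0,3.7],
    [0,-0.75,-1.5,0,3.7],
    [0,-0.85,-1.8,0,3.7],
    [0,-0.85,-1.9,0,3.7]
  ]
}}

```text
t: 24.1
tcp_pos: [0.5706, -0.2486, 0.0859]
tool_rot: [180.0, 0.0, 104.1]
contact_force: [1.7, -0.1, -0.5]
finger_gap: 0.397
grip_force: 0.5
```

```bash
python3 look.py w13|grep -v s
```

```text
24.2 [ 0.5707 -0.2486  0.0856] [179.9707   0.0147 104.0577] [0.3202 0.6735 0.0149]
w -0.088 70 p [0.009  0.0138] z [0.096  0.1023]
w -0.05 1100 p [-0.0181  0.0103] z [0.1089 0.1205]
w 0.03 2987 p [-0.0225  0.0237] z [0.0921 0.1207]
w 0.06 2801 p [-0.0182  0.0104] z [0.1079 0.1208]
   0.0085 6 0.1016
   0.0115 45 0.0986
   0.0145 19 0.0967
```

{"method": "arm_command", "body": {
  "motion": [
    [0,0.02,0,0,3.55],
    [0,0.09,0,0,3.4],
    [0,0.17,0,0,3.25],
    [0,0.25,0,0,3.1],
    [0,0.32,0,0,2.9],
    [0,0.38,0,0,2.5],
    [0,0.38,0,0,2],
    [0,0.38,0,0,2]
  ]
}}

```text
t: 25.0
tcp_pos: [0.5742, -0.2477, 0.0855]
tool_rot: [-180.0, 0.0, 104.1]
contact_force: [3.2, -0.8, 0.6]
finger_gap: 0.317
grip_force: 30.0
```

{"method": "arm_command", "body": {
  "motion": [
    [0,0,-0.3,0,2],
    [0,0.48,-0.3,0,2],
    [0,0.48,-0.3,0,2],
    [0,0.48,0.2,0,2],
    [0,0.48,0.4,0,2],
    [0,0.48,0.5,0,2],
    [0,0.48,0.55,0,2],
    [0,0.48,0.55,0,2]
  ]
}}

```text
t: 25.8
tcp_pos: [0.5782, -0.2463, 0.0813]
tool_rot: [-179.9, 0.0, 104.1]
contact_force: [-3.5, 0.2, 6.2]
finger_gap: 0.317
grip_force: 30.0
```

{"method": "arm_command", "body": {
  "motion": [
    [0,0,-0.1,0,4],
    [0,0,-0.1,0,4],
    [0,0,-0.1,0,4.5],
    [0,0,-3,0,5],
    [0,0,-7,0,5],
    [-3,0,-11,0,5],
    [-3,0,-11,0,5],
    [-3,0,-11,0,5]
  ]
}}

```text
t: 26.6
tcp_pos: [0.5863, -0.2764, 0.1903]
tool_rot: [179.9, 0.1, 104.0]
contact_force: [-1.0, 0.2, 0.1]
finger_gap: 0.543
grip_force: 0.0
```

```bash
cat >> look.py <<'E'
for nm,q in(('w',c),('s',d)):   # flat plane fit on the collar top
    X=cloud(q);dd=X[...,:2]-C;a=dd@ax;p=dd@n;z=X[...,2]
    k=(a>-.083)&(a<-.062)&(abs(p)<.022)&(z>.09)&(z<.125)
    P,Z=p[k]-.0005,z[k]-.1005;best=(0,)
    for t in np.radians(np.arange(-60,111,1)):   # angle of normal from up, toward +n
        e=abs(P*np.sin(t)+Z*np.cos(t)-.008)<.0012;
        if e.sum()>best[0]:best=(e.sum(),np.degrees(t),e.size)
    print(nm,'flat inliers/angle/total',best)
E
python3 look.py w14
```

```text
26.7 [ 0.5851 -0.2744  0.1882] [-179.8564   -0.1455  104.122 ] [-0.2153  0.5042  0.4393]
w ends [-0.0866  0.0842]
w -0.088 1042 p [-0.0188  0.0175] z [0.093  0.1205]
w -0.05 730 p [-0.0226  0.0246] z [0.0929 0.1162]
w 0.03 1204 p [-0.0223  0.024 ] z [0.0931 0.1164]
w 0.06 1001 p [-0.0139  0.015 ] z [0.104  0.1165]
   -0.0185 45 0.108
   -0.0155 70 0.1124
   -0.0125 70 0.1158
   -0.0095 88 0.1179
   -0.0065 79 0.1195
   -0.0035 72 0.1194
   -0.0005 98 0.1154
   0.0025 71 0.1112
   0.0055 73 0.1078
   0.0085 69 0.1044
   0.0115 67 0.1003
   0.0145 67 0.0966
   0.0175 45 0.0931
s ends [-0.0891  0.0842]
s -0.088 190 p [-0.013   0.0168] z [0.0902 0.1188]
s -0.05 112 p [-0.0068  0.0238] z [0.0869 0.1152]
s 0.03 155 p [-0.0086  0.0227] z [0.0878 0.1155]
s 0.06 132 p [-0.0101  0.0151] z [0.0932 0.1149]
   -0.0065 10 0.1181
   -0.0035 22 0.1159
   -0.0005 18 0.1117
   0.0025 19 0.1086
   0.0055 13 0.1062
   0.0085 19 0.1011
   0.0115 18 0.0971
   0.0145 25 0.0932
   0.0175 6 0.0914
w flat inliers/angle/total (np.int64(502), np.float64(51.0), 803)
s flat inliers/angle/total (np.int64(59), np.float64(45.0), 142)
```

Both fits put the flat at about 51° from up, so each cycle gives about 22°. I'll do two more cycles with slightly longer strokes.

{"method": "arm_command", "body": {
  "motion": [
    [3,0,3,0,5],
    [3,0,7,0,5],
    [3,0,11,0,4],
    [3,0,12.4,0,3.7],
    [3,0,12.4,0,3.7],
    [3,0,12.4,0,3.7],
    [3,0,12.4,0,3.7]
  ]
}}

```text
t: 27.4
tcp_pos: [0.5805, -0.2466, 0.0679]
tool_rot: [179.8, 0.1, 104.1]
contact_force: [-0.6, -0.6, 0.1]
finger_gap: 0.397
grip_force: 0.0
```

{"method": "arm_command", "body": {
  "motion": [
    [0,-0.35,0.1,0,3.7],
    [0,-0.5,-0.2,0,3.7],
    [0,-0.6,-0.6,0,3.7],
    [0,-0.7,-0.9,0,3.7],
    [0,-0.8,-1.2,0,3.7],
    [0,-0.9,-1.5,0,3.7],
    [0,-1.0,-1.8,0,3.7],
    [0,-1.0,-1.95,0,3.7]
  ]
}}

```text
t: 28.2
tcp_pos: [0.5691, -0.2489, 0.0857]
tool_rot: [180.0, 0.0, 104.1]
contact_force: [0.8, -0.3, -0.8]
finger_gap: 0.397
grip_force: 0.5
```

```bash
python3 look.py w15|grep w
```

```text
w ends [-0.0589  0.0845]
w -0.088 30 p [0.0076 0.0144] z [0.1074 0.11  ]
w -0.05 1123 p [-0.0194  0.0088] z [0.1111 0.1221]
w 0.03 3021 p [-0.0224  0.0236] z [0.0915 0.1222]
w 0.06 2871 p [-0.0194  0.0092] z [0.1098 0.1223]
w flat inliers/angle/total (np.int64(4), np.float64(0.0), 4)
```

{"method": "arm_command", "body": {
  "motion": [
    [0,0.02,0,0,3.55],
    [0,0.09,0,0,3.4],
    [0,0.17,0,0,3.25],
    [0,0.25,0,0,3.1],
    [0,0.32,0,0,2.9],
    [0,0.38,0,0,2.5],
    [0,0.38,0,0,2],
    [0,0.38,0,0,2]
  ]
}}

```text
t: 29.1
tcp_pos: [0.5728, -0.2479, 0.0855]
tool_rot: [-180.0, -0.0, 104.1]
contact_force: [2.6, 0.2, 0.7]
finger_gap: 0.317
grip_force: 30.0
```

{"method": "arm_command", "body": {
  "motion": [
    [0,0,-0.3,0,2],
    [0,0.6,-0.3,0,2],
    [0,0.6,-0.3,0,2],
    [0,0.6,0.2,0,2],
    [0,0.6,0.5,0,2],
    [0,0.6,0.6,0,2],
    [0,0.6,0.67,0,2],
    [0,0.6,0.67,0,2]
  ]
}}

```text
t: 29.9
tcp_pos: [0.5782, -0.2464, 0.0798]
tool_rot: [-179.9, 0.0, 104.1]
contact_force: [-4.2, 0.8, 4.9]
finger_gap: 0.314
grip_force: 30.0
```

{"method": "arm_command", "body": {
  "motion": [
    [0,0,-0.1,0,4],
    [0,0,-0.1,0,4],
    [0,0,-0.1,0,4.5],
    [0,0,-3,0,5],
    [0,0,-7,0,5],
    [-3,0,-11,0,5],
    [-3,0,-11,0,5],
    [-3,0,-11,0,5]
  ]
}}

```text
t: 30.7
tcp_pos: [0.5861, -0.2764, 0.1892]
tool_rot: [179.9, 0.1, 104.0]
contact_force: [-0.4, 0.3, -0.7]
finger_gap: 0.535
grip_force: 0.0
```

```bash
python3 look.py w16
```

```text
30.8 [ 0.585  -0.2744  0.1871] [-179.8587   -0.1436  104.1175] [ 0.188   0.6167 -0.5041]
w ends [-0.0865  0.0843]
w -0.088 1137 p [-0.0187  0.0204] z [0.1017 0.115 ]
w -0.05 725 p [-0.0227  0.0243] z [0.0929 0.1163]
w 0.03 1208 p [-0.0223  0.0244] z [0.0932 0.1163]
w 0.06 1013 p [-0.0133  0.0157] z [0.1034 0.1164]
   -0.0185 41 0.1078
   -0.0155 70 0.1123
   -0.0125 88 0.1145
   -0.0095 81 0.1134
   -0.0065 73 0.1123
   -0.0035 97 0.111
   -0.0005 72 0.1099
   0.0025 72 0.109
   0.0055 73 0.1076
   0.0085 87 0.1065
   0.0115 74 0.105
   0.0145 70 0.1039
   0.0175 70 0.1028
   0.0205 43 0.1018
s ends [-0.0885  0.0841]
s -0.088 186 p [-0.015   0.0201] z [0.0929 0.1133]
s -0.05 111 p [-0.0102  0.0228] z [0.0889 0.1148]
s 0.03 160 p [-0.0081  0.0226] z [0.087  0.1151]
s 0.06 133 p [-0.0112  0.0146] z [0.093 0.115]
   -0.0125 12 0.1126
   -0.0095 14 0.1117
   -0.0065 12 0.1096
   -0.0035 9 0.1094
   -0.0005 12 0.1083
   0.0025 10 0.1074
   0.0055 12 0.106
   0.0085 12 0.1047
   0.0115 15 0.1039
   0.0145 15 0.1023
   0.0175 28 0.0983
   0.0205 9 0.0992
w flat inliers/angle/total (np.int64(718), np.float64(21.0), 880)
s flat inliers/angle/total (np.int64(64), np.float64(19.0), 146)
```

The flat is now 21° from up, and rolling gives about 5° per mm of climb. The last stroke needs a climb of about 4.2 mm.

{"method": "arm_command", "body": {
  "motion": [
    [3,0,3,0,5],
    [3,0,7,0,5],
    [3,0,11,0,4],
    [3,0,12.4,0,3.7],
    [3,0,12.4,0,3.7],
    [3,0,12.4,0,3.7],
    [3,0,12.4,0,3.7]
  ]
}}

```text
t: 31.5
tcp_pos: [0.5803, -0.2466, 0.0667]
tool_rot: [179.8, 0.1, 104.1]
contact_force: [0.0, -1.0, 0.5]
finger_gap: 0.397
grip_force: 0.0
```

{"method": "arm_command", "body": {
  "motion": [
    [0,-0.2,0.1,0,3.7],
    [0,-0.35,-0.2,0,3.7],
    [0,-0.45,-0.6,0,3.7],
    [0,-0.55,-0.9,0,3.7],
    [0,-0.65,-1.2,0,3.7],
    [0,-0.75,-1.5,0,3.7],
    [0,-0.8,-1.8,0,3.7],
    [0,-0.81,-1.95,0,3.7]
  ]
}}

```text
t: 32.3
tcp_pos: [0.5709, -0.2484, 0.0846]
tool_rot: [180.0, 0.0, 104.1]
contact_force: [1.6, -0.2, -0.7]
finger_gap: 0.399
grip_force: 0.6
```

```bash
python3 look.py w17|grep w
```

```text
w ends [-0.0562  0.0847]
w -0.05 1106 p [-0.0177  0.0105] z [0.1088 0.1203]
w 0.03 3023 p [-0.0226  0.0237] z [0.0922 0.1203]
w 0.06 2816 p [-0.0179  0.0108] z [0.1072 0.1204]
w flat inliers/angle/total (0,)
```

{"method": "arm_command", "body": {
  "motion": [
    [0,0.02,0,0,3.55],
    [0,0.08,0,0,3.4],
    [0,0.16,0,0,3.25],
    [0,0.24,0,0,3.1],
    [0,0.31,0,0,2.9],
    [0,0.37,0,0,2.5],
    [0,0.37,0,0,2],
    [0,0.37,0,0,2]
  ]
}}

```text
t: 33.2
tcp_pos: [0.5745, -0.2475, 0.0844]
tool_rot: [180.0, 0.0, 104.1]
contact_force: [2.4, 0.5, 0.8]
finger_gap: 0.312
grip_force: 30.0
```

{"method": "arm_command", "body": {
  "motion": [
    [0,0,-0.3,0,2],
    [0,0.43,-0.3,0,2],
    [0,0.43,-0.3,0,2],
    [0,0.43,0.2,0,2],
    [0,0.43,0.38,0,2],
    [0,0.43,0.44,0,2],
    [0,0.43,0.5,0,2],
    [0,0.43,0.5,0,2]
  ]
}}

```text
t: 34.0
tcp_pos: [0.5783, -0.2464, 0.0804]
tool_rot: [-180.0, 0.0, 104.1]
contact_force: [-2.7, 1.4, 5.2]
finger_gap: 0.313
grip_force: 30.0
```

{"method": "arm_command", "body": {
  "motion": [
    [0,0,-0.1,0,4],
    [0,0,-0.1,0,4],
    [0,0,-0.1,0,4.5],
    [0,0,-3,0,5],
    [0,0,-7,0,5],
    [-3,0,-11,0,5],
    [-3,0,-11,0,5],
    [-3,0,-11,0,5]
  ]
}}

```text
t: 34.8
tcp_pos: [0.586, -0.2765, 0.1896]
tool_rot: [179.9, 0.1, 104.0]
contact_force: [-0.3, -0.7, -1.5]
finger_gap: 0.538
grip_force: 0.0
```

```bash
python3 look.py w18
python3 - <<'E'
from h import *
c,d=pickle.load(open('w18.pkl','rb'))
r=np.radians(104.1);ax=np.array([np.cos(r),np.sin(r)]);n=np.array([ax[1],-ax[0]])
for q in(c,d):
    X=cloud(q);dd=X[...,:2]-[.579,-.2455];a=dd@ax;p=dd@n;z=X[...,2]
    k=(a>-.083)&(a<-.062)&(abs(p)<.015)&(z>.1)&(z<.115)
    A=np.c_[p[k],a[k],np.ones(k.sum())];s=np.linalg.lstsq(A,z[k],rcond=None)[0];print('tilt deg across, along',np.degrees(np.arctan(s[:2])),s[2])
    k=(abs(a+.01)<.07)&(abs(p)<.004)&(z>.113)&(z<.118)&(a>-.05);print('bar slope along deg',np.degrees(np.polyfit(a[k],z[k],1)[0]))
E
```

```text
34.9 [ 0.5848 -0.2744  0.1875] [-179.8501   -0.147   104.1215] [-1.1082  0.4651 -0.307 ]
w ends [-0.0868  0.0845]
w -0.088 1149 p [-0.0183  0.0201] z [0.1058 0.1101]
w -0.05 727 p [-0.0229  0.0241] z [0.0931 0.1164]
w 0.03 1197 p [-0.0224  0.0243] z [0.0932 0.1163]
w 0.06 1020 p [-0.0136  0.0156] z [0.1022 0.1166]
   -0.0185 43 0.1082
   -0.0155 85 0.1089
   -0.0125 74 0.109
   -0.0095 72 0.109
   -0.0065 84 0.1089
   -0.0035 84 0.1091
   -0.0005 72 0.109
   0.0025 71 0.109
   0.0055 96 0.1088
   0.0085 72 0.109
   0.0115 73 0.1088
   0.0145 73 0.1089
   0.0175 88 0.1087
   0.0205 29 0.1061
s ends [-0.0887  0.0846]
s -0.088 177 p [-0.0188  0.0201] z [0.0917 0.1093]
s -0.05 116 p [-0.0081  0.0237] z [0.0884 0.1149]
s 0.03 157 p [-0.0077  0.0228] z [0.0888 0.1151]
s 0.06 129 p [-0.0084  0.015 ] z [0.0931 0.1151]
   -0.0185 6 0.1076
   -0.0155 8 0.1076
   -0.0125 10 0.1076
   -0.0095 8 0.1079
   -0.0065 9 0.1074
   -0.0005 9 0.108
   0.0025 8 0.1075
   0.0055 12 0.1077
   0.0085 10 0.1072
   0.0115 8 0.1075
   0.0145 9 0.1068
   0.0175 29 0.1031
   0.0205 22 0.1015
w flat inliers/angle/total (np.int64(757), np.float64(0.0), 882)
s flat inliers/angle/total (np.int64(67), np.float64(1.0), 140)
tilt deg across, along [-0.16978281  0.19982513] 0.1091873945655146
bar slope along deg -0.09240696184850872
tilt deg across, along [-1.41643603  2.20730792] 0.11047812340273323
bar slope along deg -0.14483430490226484
```

View pics/w18.png

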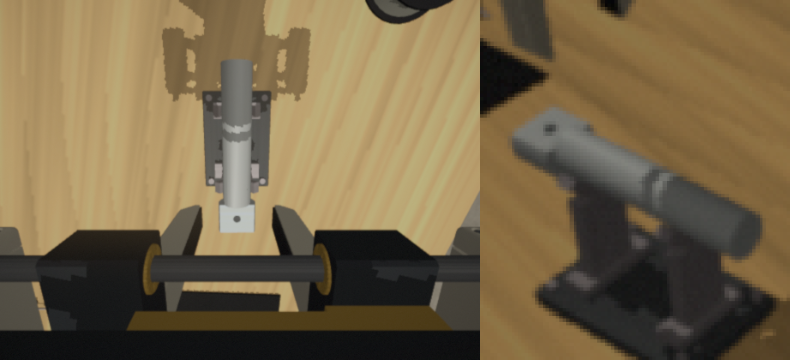

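The picture shows the flat facing straight up, with the screw hole at (237,218) and a measured tilt of about 0.2°. The shaft is level and centred, the collar hangs outside the vees, and the robot is clear.

```bash
python3 -c "
from rig import manip;print(manip.close_job())"
```

```text
the job is handed in; nothing more can be done
None
```

The roller shaft is resting in the vee stand, centred with the collar hanging clear and its flat facing straight up (about 0.2° off by the wrist camera). The gripper is clear, and the job was handed in at about 35 s of the 72 s allowed.

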